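# Fetch the flow straightener from the back of the storage bay

### The job

The flow straightener stands at the back of the aluminium bay, behind the camera lens and the pipe coupling. First clear both onto the black mat, leaving the straightener where it is; then stand the straightener inside the black ring of the flange, and only after that put the lens back on the yellow disc and the coupling back on the blue disc, each centred so that it stands fully on its disc. Stand everything upright on its own foot, as it is now, and leave the dye bottle and the wrench alone.

Things in the scene. Friction and masses are not known exactly. Their poses are not given: they have to be found in the camera images.
- lens: camera lens standing on end: black cylinder with a yellow ring near the top and glass on top, 50 mm diameter, 110 mm tall, 0.25 to 0.5 kg; origin at the centre of its underside, z up along its axis. Starts roughly centred on the yellow disc; grip it by the barrel, best 80 to 100 mm above its foot to stay clear of the straightener
- coupling: pipe coupling standing on end: two black collars 50 mm diameter and 30 mm tall (foot and top) joined by a blue pipe 42 mm diameter, 120 mm tall overall, 0.15 to 0.3 kg; origin at the centre of its underside, z up along its axis. Starts roughly centred on the blue disc; grip it by the blue pipe or by the top collar
- straightener: flow straightener to be fetched: short aluminium cylinder with a red band and a honeycomb of black holes in its white top, 52 mm diameter, 50 mm tall, about 0.2 kg; origin at the centre of its underside, z up along its axis. Starts on the bench at the back of the bay, close behind the lens and the coupling
- bay: fixed U-shaped bay of aluminium profile lying on the bench, open towards the robot: bars 20 mm wide and 40 mm high; inside 170 mm wide (its y axis, side bars at y = +-85 to 105 mm) and closed at the back (its +x axis) by a bar from x = 68 to 88 mm; side bars run from x = -83 to 88 mm. Origin on the bench at the middle of the bay; its floor is the bench with a white sheet, at z = 0
- lens_disc: yellow disc, home of the lens: 72 mm diameter flat marking (1 mm, nothing to feel: things stand at bench height z = 0) on the floor of the bay, in its left or right front half; origin at its centre
- coupling_disc: blue disc, home of the coupling: 72 mm diameter flat marking (1 mm, nothing to feel: things stand at bench height z = 0) on the floor of the bay, beside the yellow one, centres 84 mm apart; origin at its centre
- mat: fixed black rubber mat, the side area for clearing: 190 mm along its x axis by 150 mm along its y axis, 4 mm thick (things stand on its top, z = 4 mm); to the left or right of the bay; origin at the centre of its underside
- flange: fixed square aluminium flange plate 130 x 130 mm, 8 mm thick, with a black ring on it: ring inner diameter 76 mm, outer 96 mm, standing 10 mm above the plate; inside the ring a green floor at the plate's top, 8 mm above the bench, where the straightener stands. On the other side of the bay from the mat; origin at the centre of the plate's underside, in the ring's axis
- dye_bottle: bystander, leave alone: closed red dye bottle standing beyond the bay, 60 mm diameter, 140 mm tall; origin at the centre of its underside
- wrench: bystander, leave alone: steel wrench lying flat beyond the bay, about 180 mm long; origin at its underside
There are look-alikes about, which are no part of the job. There is more than one size of the straightener; the job needs the largest.

How it is judged:
By the outcome, as a careful person would: the job done as asked, in the order asked, and still so for the second after the job is handed in, with the robot touching nothing.
It also fails if it takes over 136 s, if anything falls off the work surface, if the arm or the gripper's body presses on something with over 40 N, if the wrist force passes 120 N, or if a joint passes its speed limit or range.

### The arm

A 7-joint arm with a two-finger parallel gripper is mounted at the origin on the work surface. World frame = base frame: x ahead of the robot, y to its left, z up, the work surface at z = 0. Lengths are in m, angles in rad, forces in N, time in s.
With the tool pointing down it reaches from about 0.4 to 0.85 m from the base axis. Payload 4.5 kg.
Tool frame: the origin (TCP) lies where the fingers leave the gripper's body, on its centre line; the fingertips stand 64 mm ahead of it and the grasp point (between the pads) lies 45 mm ahead of it; z points along the fingers, y is the line along which they close (so a half turn about z gives the same grasp; the last joint's range is limited). The gripper opens to 88 mm and grips with 3 to 60 N. Pads are 18 mm wide; open, the fingers measure 123 mm over their backs; the gripper's body (75 mm by 187 mm) begins 45 mm behind the grasp point.
Start: joints at [1.35, 0.689, -0.195, 1.565, 0.157, 0.902, -0.215], TCP at [0.158, -0.605, 0.303] pointing down, gripper open.
Joint ranges: [-3.01, 3.01], [-0.46, 2.08], [-1.47, 1.51], [0.13, 2.56], [-1, 4.14], [0.04, 2.09], [-2.66, 2.66]. Speed limits (rad/s): [2.57, 2.57, 3.14, 3.14, 3.14, 3.14, 3.14].

### API

Orientations are given as a unit quaternion [x, y, z, w].
In Python, from plant import r gives the robot as it stands.
- The arm moves only by the tool play_rows, never from a script. Its arguments are lists of equal length, an entry for each row: "translation": the shift along the tool's x, y, z in m, a list of three; "delta_rot": the turn, a rotation vector about the tool's x, y, z in degrees, a list of three; "grip": the opening, from -1 (shut) to 1 (fully open). In form: {"translation": [[x, y, z], ...], "delta_rot": [[rx, ry, rz], ...], "grip": [grip, ...]}. A call has 1 to 20 rows; each row shifts and turns the commanded pose from where the row before left it, along the tool's axes as they then stand; what a row does not reach is not made up. A row lasts 1/8 s, in which the tool goes at most 62.5 mm and 10.7 degrees, less where a joint would pass 70% of its speed; a pose out of reach is approached as far as the arm can. A call with a gripper value outside its range is refused whole. The fingers move at their own pace and stop on an object; "squeeze" is the grip in N (left out, the last holds). Time passes only in rows, so rows that do not move let the fingers close. It gives the time, the measured TCP pose, the force, the opening and the grip force at its end, in the units of the state.
- r.get_state(): the state, without advancing time (a new reading comes with each control period).
- r.snapshot(name): name is "scene" or "side" or "wrist"; returns the picture (400x640x3 uint8, blue, green, red); there is no depth.
- r.get_calibration(name): a dict with "intrinsics" (3x3 intrinsics, pixels), "k1" (the pictures are not rectified: a ray, as slopes to the right and down, at radius r is drawn at 1 + k1 r^2 times it, then the intrinsics apply), "eye" and "rotation" of the camera in the world. Camera axes: x right, y up, looking along -z (the intrinsics and any distortion apply to the point x, -y, -z); pixel columns grow to the right and rows downward; lengths in m; the calibration is good to about 2 mm. A picture is of the moment at which its call begins: read the wrist's pose just before it. get_calibration takes no time and is no camera call; for the wrist camera it gives the pose at the moment of the call.
- r.finish_job(): hands the job in; it is judged then, once.
Trained networks look in the newest picture that a camera, given by its name, has taken for a name from the list of things; names that differ only in an ending like _2 or _b are one class to them, and where a whole thing is asked for, a point or a joint stands for the part that bears it (a point fixed in the world has none). Each returns a list of dicts, best first, with "confidence" (0 to 1); they miss things now and then, are a little off and sometimes report something else, mostly with a low value. They report only what shows in the picture. A call takes as long as a camera call. They do not tell look-alikes from the thing itself.
- r.look_for(camera, target): "point" ([x, y, z] in m, in world coordinates, good to about 4 mm: the middle of the surface that is visible of it).
- r.silhouettes(camera, target): "pixels" (400x640 bool, what is visible of it).
The state is a dict: "clock": time; "q": joint angles; "qd": joint speeds; "joint_torque": joint torques, N m; "tool_pos": TCP position; "eef_rot": TCP orientation; "contact_force": force on the tool from outside, world axes, zero at the start; "moment": the same for the moment, N m; "opening": opening from 0.0 (shut) to 1.0 (fully open); "finger_force": force on a finger pad.
Only numpy, scipy, OpenCV 4.12 (cv2) and the standard library are available. Lean on these libraries where they do the work, as an engineer would, in place of code of your own. Each camera call takes 0.05 s, during which the arm holds its last target. There are 200 camera calls.

## Working session

There is one attempt and no reset: what is moved stays moved. The work goes in short steps, Python scripts to look and compute and a tool call to move; the robot and the scene stay as the last step left them, time stands still between calls to the robot, and variables do not carry over. Pictures are saved under pics/ and viewed, at most 14 in all, crops included, and the job is handed in when it is done.

Besides the shell and the picture viewer there is one more tool, called after "Emit:" as name(argument=value, ...) on one line, values as JSON. play_rows: Moves the arm, as the interface text tells. Its arguments: {"type":"object","properties":{"translation":{"type":"array","items":{"type":"array","items":{"type":"number"}}},"delta_rot":{"type":"array","items":{"type":"array","items":{"type":"number"}}},"grip":{"type":"array","items":{"type":"number"}},"squeeze":{"type":"number"}},"required":["translation","delta_rot","grip"]}

```bash
ls; mkdir -p pics; cat > h.py <<'E'
import numpy as np, cv2
from plant import r
from scipy.spatial.transform import Rotation as R
def ray(name,px,cal=None):
    c=cal or r.get_calibration(name); K=np.array(c["intrinsics"])
    u=(px[0]-K[0,2])/K[0,0]; v=(px[1]-K[1,2])/K[1,1]
    rd=np.hypot(u,v); s=rd
    for _ in range(30): s=rd/(1+c["k1"]*s*s)
    f=s/rd if rd>0 else 1
    d=np.array([u*f,-v*f,-1.]); Rm=np.array(c["rotation"])
    if Rm.shape!=(3,3): Rm=R.from_quat(Rm).as_matrix()
    return np.array(c["eye"]),Rm@d
def onz(name,px,z,cal=None):
    e,d=ray(name,px,cal); return e+d*(z-e[2])/d[2]
def proj(name,p,cal=None):
    c=cal or r.get_calibration(name); K=np.array(c["intrinsics"]); Rm=np.array(c["rotation"])
    if Rm.shape!=(3,3): Rm=R.from_quat(Rm).as_matrix()
    q=Rm.T@(np.array(p)-np.array(c["eye"])); u=q[0]/-q[2]; v=-q[1]/-q[2]; f=1+c["k1"]*(u*u+v*v)
    return np.array([K[0,0]*u*f+K[0,2],K[1,1]*v*f+K[1,2]])
E
python3 - <<'E'
from h import *
np.set_printoptions(precision=4,suppress=True)
a=[]
for n in ("scene","side"):
    im=r.snapshot(n); cv2.imwrite(f"pics/{n}0.png",im)
    c=r.get_calibration(n); print(n,c["eye"],c["k1"],np.array(c["rotation"]).round(3).tolist(),np.array(c["intrinsics"]).tolist())
    for t in ("lens","coupling","straightener","bay","lens_disc","coupling_disc","mat","flange","dye_bottle","wrench"):
        for o in r.look_for(n,t): print(n,t,np.array(o["point"]).round(3),round(o["confidence"],2),proj(n,o["point"]).round())
print(r.get_state())
E
```

```text
pics
scene [ 1.1382 -0.0791  0.9   ] -0.08840104514140058 [0.215, 0.192, 0.622, 0.728] [[421.5712152241473, 0.0, 317.9916949064687], [0.0, 421.5712152241473, 207.8475694472229], [0.0, 0.0, 1.0]]
scene lens [0.507 0.025 0.089] 0.74 [325. 173.]
scene coupling [ 0.505 -0.056  0.1  ] 0.86 [291. 174.]
scene straightener [ 0.56  -0.037  0.051] 0.92 [303. 203.]
scene straightener [ 0.57  -0.167  0.035] 0.73 [251. 217.]
scene straightener [ 0.669 -0.005  0.036] 0.62 [323. 243.]
scene bay [ 0.56  -0.002  0.029] 0.95 [317. 206.]
scene lens_disc [0.499 0.021 0.002] 0.53 [323. 191.]
scene coupling_disc [ 0.492 -0.078  0.   ] 0.51 [285. 194.]
scene mat [0.481 0.316 0.004] 0.96 [429. 171.]
scene mat [ 0.502 -0.058  0.1  ] 0.33 [290. 173.]
scene flange [ 0.48  -0.355  0.007] 0.8 [178. 203.]
scene dye_bottle [0.736 0.078 0.089] 0.68 [366. 252.]
scene wrench [ 0.705 -0.151  0.008] 0.76 [264. 271.]
side [0.0582 0.5289 0.8375] -0.04600297782008782 [-0.135, 0.343, 0.858, -0.359] [[510.4998801784442, 0.0, 323.05036824117514], [0.0, 510.4998801784442, 195.47071336639954], [0.0, 0.0, 1.0]]
side lens [0.476
[... 435 characters left out ...]
0.85 [452. 156.]
side dye_bottle [0.701 0.096 0.08 ] 0.71 [247. 178.]
side dye_bottle [ 0.472 -0.04   0.001] 0.54 [369. 228.]
side wrench [ 0.703 -0.146  0.004] 0.68 [327. 151.]
{'clock': 1.1, 'q': array([ 1.3498,  0.6891, -0.1946,  1.5653,  0.1573,  0.9025, -0.2151]), 'qd': array([ 0.0004, -0.0017, -0.0014,  0.0008, -0.0005,  0.0005, -0.0016]), 'joint_torque': array([ -0.0006, -52.7507,  -1.267 , -15.3744,  -0.0518,  -0.0005,
         0.    ]), 'tool_pos': array([ 0.1576, -0.6048,  0.3027]), 'eef_rot': array([0.9919, 0.127 , 0.    , 0.    ]), 'contact_force': array([-0.423 ,  0.896 ,  0.0628]), 'moment': array([-0.0322,  0.0448,  0.0315]), 'finger_force': 0.0, 'opening': 1.0001211400772545}
```

```bash
python3 - <<'E'
import cv2
a=cv2.imread("pics/scene0.png");b=cv2.imread("pics/side0.png")
cv2.imwrite("pics/sc1.png",cv2.resize(a[110:320,130:530],(800,420),interpolation=cv2.INTER_CUBIC))
cv2.imwrite("pics/sd1.png",cv2.resize(b[110:400,160:510],(724,600),interpolation=cv2.INTER_CUBIC))
E
```

```text
(no output)
```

View pics/sc1.png

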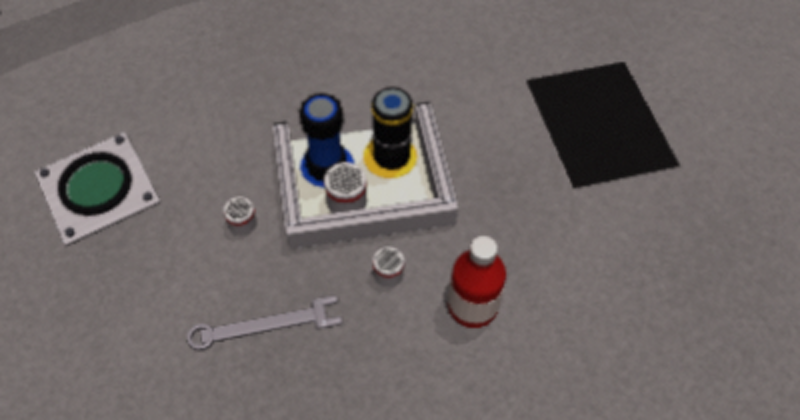

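View pics/sd1.png

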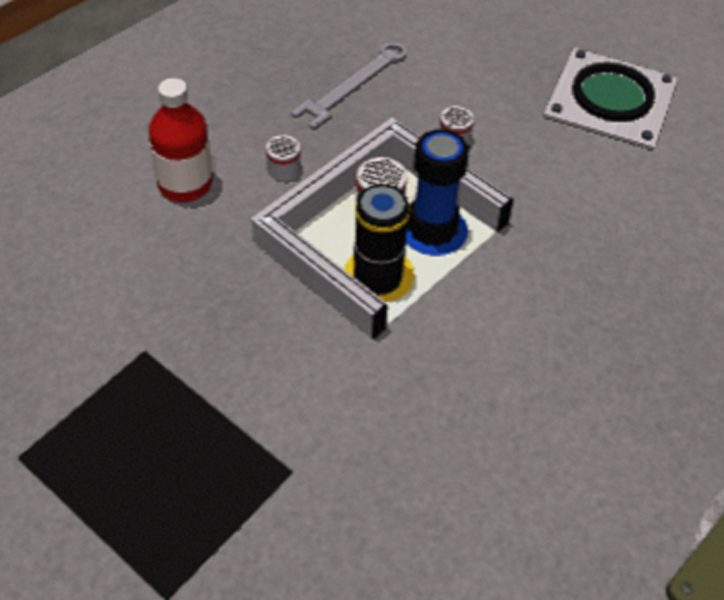

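Scene: the bay holds the coupling (scene px 291,174), lens (325,173) and largest straightener (303,203). Look-alikes are the small ones at (251,217) and (323,243), and by area the one in the bay is biggest. The mat is at (429,171), the flange at (178,203). Side view agrees (straightener at 343,194).

```bash
cat >> h.py <<'E'
def rows(target,yaw=None,maxstep=0.06,z=None):
    """print tool-frame delta to target (world) and the number of rows"""
    s=r.get_state(); Rm=R.from_quat(s["eef_rot"]).as_matrix()
    d=Rm.T@(np.array(target)-s["tool_pos"]); return d.round(4), int(np.ceil(np.linalg.norm(d)/maxstep))
E
python3 - <<'E'
from h import *
np.set_printoptions(precision=4,suppress=True)
c=r.get_calibration("wrist"); s=r.get_state(); Rm=R.from_quat(s["eef_rot"]).as_matrix()
Rc=np.array(c["rotation"]); Rc=Rc if Rc.shape==(3,3) else R.from_quat(Rc).as_matrix()
print(Rm.T@(np.array(c["eye"])-s["tool_pos"])); print(Rm.T@Rc); print(c["intrinsics"],c["k1"])
print(rows([0.43,-0.02,0.42]))
for n in ("scene","side"):
  r.snapshot(n)
  for t in ("straightener",):
    for o in r.silhouettes(n,t):
        ys,xs=np.nonzero(o["pixels"]); print(n,t,o["confidence"],len(xs),xs.min(),xs.max(),ys.min(),ys.max())
E
```

```text
[ 0.0722  0.0008 -0.0818]
[[ 0.0006  0.9585  0.2852]
 [ 1.     -0.0007  0.0001]
 [ 0.0003  0.2852 -0.9585]]
[[320.0189   0.     317.0363]
 [  0.     320.0189 199.9864]
 [  0.       0.       1.    ]] 0.015867083625652232
(array([ 0.411 , -0.4973, -0.1173]), 11)
scene straightener 0.93 475 292 314 191 215
scene straightener 0.81 266 316 331 233 252
scene straightener 0.71 258 242 258 208 227
side straightener 0.81 317 289 305 175 197
side straightener 0.72 312 332 356 186 202
```

Emit:
play_rows(translation=[[0.0294,-0.0355,-0.0084],[0.0294,-0.0355,-0.0084],[0.0294,-0.0355,-0.0084],[0.0294,-0.0355,-0.0084],[0.0294,-0.0355,-0.0084],[0.0294,-0.0355,-0.0084],[0.0294,-0.0355,-0.0084],[0.0294,-0.0355,-0.0084],[0.0294,-0.0355,-0.0084],[0.0294,-0.0355,-0.0084],[0.0294,-0.0355,-0.0084],[0.0294,-0.0355,-0.0084],[0.0294,-0.0355,-0.0084],[0.0294,-0.0355,-0.0084],[0,0,0],[0,0,0],[0,0,0],[0,0,0]], delta_rot=[[0,0,0],[0,0,0],[0,0,0],[0,0,0],[0,0,0],[0,0,0],[0,0,0],[0,0,0],[0,0,0],[0,0,0],[0,0,0],[0,0,0],[0,0,0],[0,0,0],[0,0,7.3],[0,0,7.3],[0,0,0],[0,0,0]], grip=[1,1,1,1,1,1,1,1,1,1,1,1,1,1,1,1,1,1], squeeze=25)

```text
clock: 3.55
tool_pos: [0.4305, -0.0202, 0.4204]
eef_rot: [1.0, 0.001, 0.0, 0.0]
contact_force: [-0.0, 0.3, 0.4]
opening: 1.001
finger_force: 0.0
```

```bash
cat >> h.py <<'E'
def shoot(n,fn=None):
    c=r.get_calibration(n); im=r.snapshot(n)
    if fn: cv2.imwrite(f"pics/{fn}.png",im)
    return im,c
E
python3 - <<'E'
from h import *
np.set_printoptions(precision=4,suppress=True)
s=r.get_state();print(s["tool_pos"],s["eef_rot"],s["q"],s["contact_force"])
im,c=shoot("wrist","w1")
import pickle; pickle.dump(c,open("w1.pkl","wb"))
for t in ("lens","coupling","straightener","lens_disc","coupling_disc","bay"):
    for o in r.look_for("wrist",t): print(t,np.array(o["point"]),round(o["confidence"],2),proj("wrist",o["point"],c).round())
E
```

```text
[ 0.4305 -0.0202  0.4204] [1.     0.001  0.0001 0.0001] [ 0.1519  0.2838 -0.2833  1.9304  0.0972  0.9403 -1.7469] [-0.0232  0.3443  0.4251]
lens [0.4924 0.0337 0.1079] 0.68 [271. 114.]
coupling [ 0.4935 -0.0561  0.1201] 0.61 [347. 113.]
coupling [ 0.4992  0.008  -0.0013] 0.43 [298. 107.]
straightener [ 0.5512 -0.0324  0.0472] 0.71 [326.  66.]
straightener [ 0.5646 -0.1692  0.0363] 0.58 [428.  56.]
lens_disc [0.5    0.0072 0.004 ] 0.65 [298. 107.]
coupling_disc [ 0.4894 -0.0337 -0.0025] 0.9 [325. 114.]
bay [ 0.4795 -0.3518  0.0003] 0.69 [536. 121.]
bay [ 0.5502 -0.0056  0.0161] 0.62 [306.  70.]
```

View pics/w1.png

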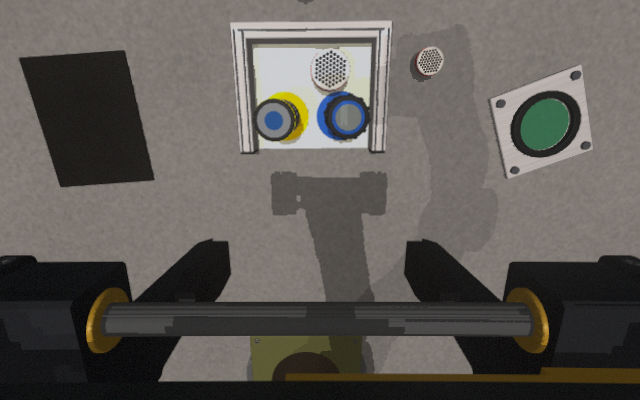

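```bash
cat > fit.py <<'E'
from h import *
from scipy.optimize import least_squares
def circ(name,cal,c3,rad,n=72):
    a=np.linspace(0,2*np.pi,n,endpoint=False)
    return np.array([proj(name,[c3[0]+rad*np.cos(t),c3[1]+rad*np.sin(t),c3[2]],cal) for t in a])
def draw(im,name,cal,c3,rad,col,S,o):
    p=((circ(name,cal,c3,rad)-o+0.5)*S).astype(int); cv2.polylines(im,[p.reshape(-1,1,2)],True,col,1)
def onpl(name,cal,mask,z):
    """back-project mask's hull contour on plane z, circle via minEnclosing+lsq"""
    cs,_=cv2.findContours(mask.astype(np.uint8),cv2.RETR_EXTERNAL,cv2.CHAIN_APPROX_NONE)
    k=max(cs,key=cv2.contourArea).reshape(-1,2)
    return np.array([onz(name,p,z,cal)[:2] for p in k])
def fitc(P):
    f=least_squares(lambda v:np.hypot(P[:,0]-v[0],P[:,1]-v[1])-v[2],[*P.mean(0),.03],loss='soft_l1',f_scale=.001)
    return f.x
E
python3 - <<'E'
from fit import *
import pickle
c=pickle.load(open("w1.pkl","rb")); im=cv2.imread("pics/w1.png")
hsv=cv2.cvtColor(im,cv2.COLOR_BGR2HSV)
# rough numbers
g=(hsv[...,0]>60)&(hsv[...,0]<90)&(hsv[...,1]>90); g[:, :480]=0
x=fitc(onpl("wrist",c,g,.008)); print("flange green",x)
x0,y0=480,60
dark=(im.max(2)<60).astype(np.uint8); m=dark.copy(); m[:, :15]=0;m[:,170:]=0; m[200:]=0
cs,_=cv2.findContours(m,cv2.RETR_EXTERNAL,cv2.CHAIN_APPROX_NONE);k=max(cs,key=cv2.contourArea)
b=cv2.approxPolyDP(k,5,True).reshape(-1,2); print("mat",[onz("wrist",p,.004,c)[:2].round(3).tolist() for p in b])
for n,px,z in (("lens",(273,121),.11),("coup",(348,117),.12),("str",(331,70),.05)): print(n,onz("wrist",px,z,c))
S=4;o=np.array([228,15]); cr=cv2.resize(im[15:160,228:400],None,fx=S,fy=S,interpolation=cv2.INTER_CUBIC)
for px,z,rad in (((273,121),.11,.025),((348,117),.12,.025),((331,70),.05,.026)):
    p=onz("wrist",px,z,c); draw(cr,"wrist",c,p,rad,(0,0,255),S,o); q=p.copy();q[2]=0;draw(cr,"wrist",c,q,rad,(0,255,0),S,o);draw(cr,"wrist",c,q,.036,(255,0,255),S,o)
cv2.imwrite("pics/w1c.png",cr)
E
```

```text
flange green [ 0.47461155 -0.35954558  0.03450215]
mat [[0.574, 0.254], [0.563, 0.399], [0.377, 0.385], [0.389, 0.239]]
lens [0.48424745 0.03122985 0.11      ]
coup [ 0.48944533 -0.05693464  0.12      ]
str [ 0.54649574 -0.03932584  0.05      ]
```

View pics/w1c.png

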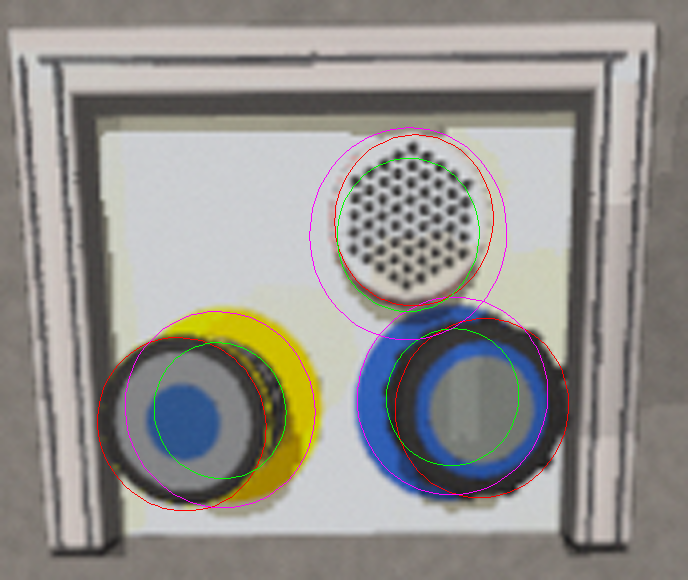

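The crop shows the honeycomb top filling a 52 mm model circle (crop 411,219), so the straightener in the bay is the large one. The lens top sits at about (0.485, 0.031) and the coupling top at (0.489, -0.057). Going for the lens first.

Emit:
play_rows(translation=[[0.0136,-0.0128,0.044],[0.0136,-0.0128,0.044],[0.0136,-0.0128,0.044],[0.0137,-0.0128,0.044],[0,0,0.03],[0,0,0],[0,0,0.03],[0,0,0.025],[0,0,0.0222],[0,0,0],[0,0,0],[0,0,0],[0,0,0],[0,0,0],[0,0,0],[0,0,0]], delta_rot=[[0,0,0],[0,0,0],[0,0,0],[0,0,0],[0,0,0],[0,0,0],[0,0,0],[0,0,0],[0,0,0],[0,0,0],[0,0,0],[0,0,0],[0,0,0],[0,0,0],[0,0,0],[0,0,0]], grip=[0.5,0.5,0.5,0.5,0.5,0.5,0.5,0.5,0.5,0.5,0.1,0.1,0.1,0.1,0.1,0.1], squeeze=25)

```text
clock: 5.9
tool_pos: [0.4859, 0.0313, 0.1383]
eef_rot: [1.0, 0.0, 0.001, -0.0]
contact_force: [0.6, 0.9, 7.7]
opening: 0.558
finger_force: 25.0
```

Emit:
play_rows(translation=[[0,0,-0.02],[0,0,-0.035],[0,0,-0.035],[0.0057,-0.0482,0],[0.0057,-0.0482,0],[0.0057,-0.0482,0],[0.0057,-0.0482,0],[0.0057,-0.0482,0],[0.0057,-0.0482,0],[0,0,0],[0,0,0.03],[0,0,0.03],[0,0,0.015],[0,0,0.005],[0,0,0]], delta_rot=[[0,0,0],[0,0,0],[0,0,0],[0,0,0],[0,0,0],[0,0,0],[0,0,0],[0,0,0],[0,0,0],[0,0,0],[0,0,0],[0,0,0],[0,0,0],[0,0,0],[0,0,0]], grip=[-0.3,-0.3,-0.3,-0.3,-0.3,-0.3,-0.3,-0.3,-0.3,-0.3,-0.3,-0.3,-0.3,-0.3,-0.3], squeeze=25)

```text
clock: 7.78
tool_pos: [0.5195, 0.3202, 0.1475]
eef_rot: [1.0, -0.0, 0.0, -0.0]
contact_force: [-0.1, 0.5, -4.1]
opening: 0.552
finger_force: 25.0
```

Emit:
play_rows(translation=[[0,0,0.002],[0,0,0.001],[0,0,0.001],[0,0,0.001],[0,0,0]], delta_rot=[[0,0,0],[0,0,0],[0,0,0],[0,0,0],[0,0,0]], grip=[-0.3,-0.3,-0.3,-0.3,-0.3])

```text
clock: 8.4
tool_pos: [0.5194, 0.3203, 0.1425]
eef_rot: [1.0, -0.0, 0.0, -0.0]
contact_force: [-0.9, 0.2, -1.0]
opening: 0.56
finger_force: 25.0
```

Emit:
play_rows(translation=[[0,0,0],[0,0,0],[0,0,-0.02],[0,0,-0.04],[0,0,-0.04],[-0.0038,0.0472,0],[-0.0038,0.0472,0],[-0.0037,0.0472,0],[-0.0037,0.0472,0],[-0.0037,0.0472,0],[-0.0037,0.0472,0],[-0.0037,0.0471,0],[-0.0037,0.0471,0],[0,0,0],[0,0,0.03],[0,0,0.03],[0,0,0.02],[0,0,0.0115],[0,0,0]], delta_rot=[[0,0,0],[0,0,0],[0,0,0],[0,0,0],[0,0,0],[0,0,0],[0,0,0],[0,0,0],[0,0,0],[0,0,0],[0,0,0],[0,0,0],[0,0,0],[0,0,0],[0,0,0],[0,0,0],[0,0,0],[0,0,0],[0,0,0]], grip=[0.5,0.5,0.5,0.5,0.5,0.5,0.5,0.5,0.5,0.5,0.5,0.5,0.5,0.5,0.5,0.5,0.5,0.5,0.5])

```text
clock: 10.78
tool_pos: [0.4895, -0.0563, 0.1503]
eef_rot: [1.0, 0.001, -0.0, -0.0]
contact_force: [0.8, 0.8, -0.3]
opening: 0.749
finger_force: 0.0
```

Emit:
play_rows(translation=[[0,0,0],[0,0,0],[0,0,0],[0,0,0],[0,0,0],[0,0,0]], delta_rot=[[0,0,0],[0,0,0],[0,0,0],[0,0,0],[0,0,0],[0,0,0]], grip=[-0.3,-0.3,-0.3,-0.3,-0.3,-0.3])

```text
clock: 11.52
tool_pos: [0.49, -0.0569, 0.1513]
eef_rot: [1.0, 0.0, 0.001, -0.0]
contact_force: [-0.5, 0.7, 6.7]
opening: 0.561
finger_force: 25.0
```

Emit:
play_rows(translation=[[0,0,-0.02],[0,0,-0.035],[0,0,-0.035],[-0.0075,0,0],[-0.0075,-0.0471,0],[-0.0075,-0.0471,0],[-0.0075,-0.0471,0],[-0.0075,-0.0471,0],[-0.0075,-0.0471,0],[-0.0075,-0.0471,0],[-0.0075,-0.0471,0],[0,-0.0471,0],[0,0,0.02],[0,0,0.03],[0,0,0.025],[0,0,0.007],[0,0,0.002],[0,0,0.001],[0,0,0.001],[0,0,0]], delta_rot=[[0,0,0],[0,0,0],[0,0,0],[0,0,0],[0,0,0],[0,0,0],[0,0,0],[0,0,0],[0,0,0],[0,0,0],[0,0,0],[0,0,0],[0,0,0],[0,0,0],[0,0,0],[0,0,0],[0,0,0],[0,0,0],[0,0,0],[0,0,0]], grip=[-0.3,-0.3,-0.3,-0.3,-0.3,-0.3,-0.3,-0.3,-0.3,-0.3,-0.3,-0.3,-0.3,-0.3,-0.3,-0.3,-0.3,-0.3,-0.3,-0.3])

```text
clock: 14.02
tool_pos: [0.4299, 0.3199, 0.1554]
eef_rot: [1.0, -0.0, 0.001, -0.0]
contact_force: [0.4, 0.7, 2.2]
opening: 0.562
finger_force: 25.0
```

Emit:
play_rows(translation=[[0,0,0],[0,0,0],[0,0,-0.02],[0,0,-0.045],[0,0,-0.04],[0.01,0.041,-0.0177],[0.01,0.0411,-0.0177],[0.01,0.0411,-0.0177],[0.01,0.0411,-0.0177],[0.01,0.0411,-0.0177],[0.01,0.0411,-0.0177],[0.01,0.0411,-0.0177],[0.01,0.0411,-0.0177],[0.01,0.0411,-0.0177],[0,0,0],[0,0,0],[0,0,0]], delta_rot=[[0,0,0],[0,0,0],[0,0,0],[0,0,0],[0,0,0],[0,0,0],[0,0,0],[0,0,0],[0,0,0],[0,0,0],[0,0,0],[0,0,0],[0,0,0],[0,0,0],[0,0,0],[0,0,0],[0,0,0]], grip=[0.5,0.5,0.5,0.5,0.5,0.5,0.5,0.5,0.5,0.5,0.5,0.5,0.5,0.5,0.5,0.5,0.5])

```text
clock: 16.15
tool_pos: [0.519, -0.0485, 0.4184]
eef_rot: [1.0, 0.001, -0.001, -0.0]
contact_force: [0.1, 0.5, -0.6]
opening: 0.749
finger_force: 0.0
```

```bash
cat > m2.py <<'E'
from fit import *
import pickle,sys
np.set_printoptions(precision=4,suppress=True)
im,c=shoot("wrist","w2"); pickle.dump(c,open("w2.pkl","wb"))
print(r.get_state()["tool_pos"])
hsv=cv2.cvtColor(im,cv2.COLOR_BGR2HSV); H,Sa,V=cv2.split(hsv)
D={}
for n,m,z in (("yellow",(H>18)&(H<35)&(Sa>150),.001),("blue",(H>100)&(H<125)&(Sa>120),.001),("green",(H>60)&(H<90)&(Sa>90),.008)):
    m=m.copy(); m[260:]=0
    if n!="green": m[:,:150]=0
    D[n]=fitc(onpl("wrist",c,m,z)); print(n,D[n],m.sum())
for o in r.look_for("wrist","straightener"): print(o["point"],round(o["confidence"],2),proj("wrist",o["point"],c))
for o in r.silhouettes("wrist","straightener"):
    ys,xs=np.nonzero(o["pixels"]); print(round(o["confidence"],2),len(xs),xs.min(),xs.max(),ys.min(),ys.max())
for n in("scene","side"):
    i2,_=shoot(n,n+"2")
E
python3 m2.py
```

```text
[ 0.5191 -0.0487  0.4185]
yellow [0.486  0.028  0.0345] 1524
blue [ 0.4867 -0.0561  0.0341] 1473
green [ 0.4744 -0.3592  0.0346] 1698
[0.5667, -0.172, 0.0339] 0.88 [403.7882 122.7431]
[0.7043, -0.15, 0.0028] 0.7 [390.4076  18.7346]
[0.5509, -0.0328, 0.0482] 0.62 [305.1641 134.7705]
[0.6634, -0.002, 0.036] 0.58 [281.5093  47.0379]
0.97 710 269 296 36 67
0.7 1105 292 328 117 155
0.58 610 387 416 114 140
```

View pics/w2.png

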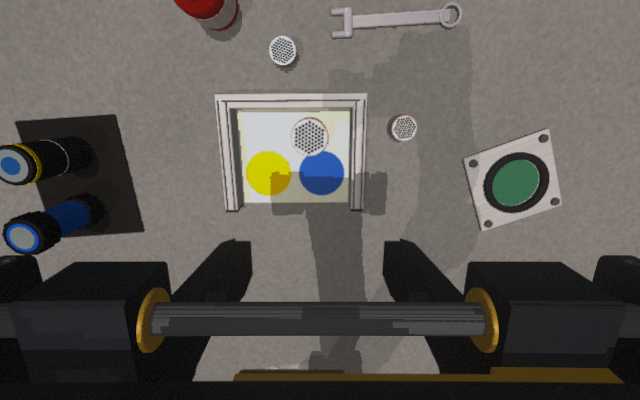

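The wrist view shows both discs clear, the lens and coupling upright on the mat at left, and the straightener at about (309,136), with the flange ring at (515,182).

```bash
python3 - <<'E'
from fit import *
import pickle
np.set_printoptions(precision=4,suppress=True)
c1=pickle.load(open("w1.pkl","rb"));c2=pickle.load(open("w2.pkl","rb"))
im=cv2.imread("pics/w2.png")
S=8;o=np.array([285,110]);cr=cv2.resize(im[110:165,285:335],None,fx=S,fy=S,interpolation=cv2.INTER_CUBIC)
p=onz("wrist",(309.5,136),.05,c2); print(p, onz("wrist",(331,70),.05,c1))
draw(cr,"wrist",c2,p,.026,(0,0,255),S,o); cv2.imwrite("pics/w2c.png",cr)
e1,d1=ray("wrist",(331,70),c1);e2,d2=ray("wrist",(309.5,136),c2)
t=np.linalg.lstsq(np.c_[d1,-d2],e2-e1,rcond=None)[0]; print(e1+t[0]*d1,e2+t[1]*d2)
g=onz("wrist",(515,182),.008,c2); print(g)
E
```

```text
[ 0.5494 -0.0389  0.05  ] [ 0.5465 -0.0393  0.05  ]
[ 0.5477 -0.0398  0.037 ] [ 0.5482 -0.0385  0.037 ]
[ 0.475 -0.36   0.008]
```

View pics/w2c.png

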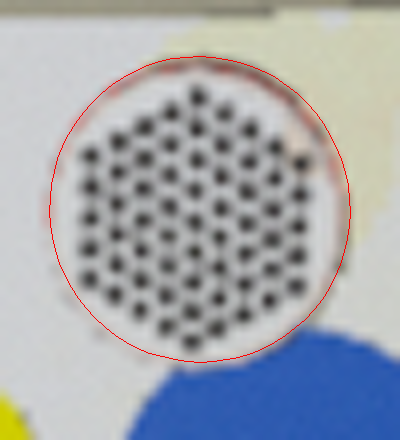

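Emit:
play_rows(translation=[[0.0058,-0.0019,0.05],[0.0058,-0.0019,0.05],[0.0058,-0.0019,0.05],[0.0058,-0.002,0.05],[0.0058,-0.002,0.05],[0,0,0],[0,0,0.03],[0,0,0.03],[0,0,0.02],[0,0,0.0085],[0,0,0],[0,0,0],[0,0,0],[0,0,0],[0,0,0],[0,0,0],[0,0,0]], delta_rot=[[0,0,0],[0,0,0],[0,0,0],[0,0,0],[0,0,0],[0,0,0],[0,0,0],[0,0,0],[0,0,0],[0,0,0],[0,0,0],[0,0,0],[0,0,0],[0,0,0],[0,0,0],[0,0,0],[0,0,0]], grip=[0.5,0.5,0.5,0.5,0.5,0.5,0.5,0.5,0.5,0.5,0.5,-0.3,-0.3,-0.3,-0.3,-0.3,-0.3])

```text
clock: 18.52
tool_pos: [0.5493, -0.0397, 0.0816]
eef_rot: [1.0, 0.0, 0.001, -0.0]
contact_force: [-0.0, 2.6, 6.9]
opening: 0.582
finger_force: 25.0
```

Emit:
play_rows(translation=[[0,0,-0.02],[0,0,-0.04],[0,0,-0.04],[-0.0106,0.0457,0],[-0.0106,0.0457,0],[-0.0106,0.0457,0],[-0.0106,0.0457,0],[-0.0107,0.0457,0],[-0.0107,0.0457,0],[-0.0107,0.0458,0],[0,0,0],[0,0,0],[0,0,0.025],[0,0,0.025],[0,0,0.02],[0,0,0],[0,0,0]], delta_rot=[[0,0,0],[0,0,0],[0,0,0],[0,0,0],[0,0,0],[0,0,0],[0,0,0],[0,0,0],[0,0,0],[0,0,0],[0,0,0],[0,0,0],[0,0,0],[0,0,0],[0,0,0],[0,0,0],[0,0,0]], grip=[-0.3,-0.3,-0.3,-0.3,-0.3,-0.3,-0.3,-0.3,-0.3,-0.3,-0.3,-0.3,-0.3,-0.3,-0.3,-0.3,-0.3])

```text
clock: 20.65
tool_pos: [0.4746, -0.3602, 0.111]
eef_rot: [1.0, 0.0, 0.0, 0.0]
contact_force: [0.2, -0.1, -1.9]
opening: 0.578
finger_force: 25.0
```

Emit:
play_rows(translation=[[0,0,0.01],[0,0,0.008],[0,0,0.002],[0,0,0.001],[0,0,0.001],[0,0,0]], delta_rot=[[0,0,0],[0,0,0],[0,0,0],[0,0,0],[0,0,0],[0,0,0]], grip=[-0.3,-0.3,-0.3,-0.3,-0.3,-0.3])

```text
clock: 21.4
tool_pos: [0.4736, -0.3603, 0.0897]
eef_rot: [1.0, -0.0, -0.0, 0.0]
contact_force: [-2.2, 1.1, 8.4]
opening: 0.581
finger_force: 25.0
```

Touching at the expected height. Next I release, rise and look.

Emit:
play_rows(translation=[[0,0,0],[0,0,0],[0,0,0],[0,0,-0.02],[0,0,-0.05],[-0.01,-0.03,-0.05],[-0.01,-0.03,-0.05],[-0.01,-0.03,-0.05],[-0.01,-0.03,-0.05],[0,0,0],[0,0,0]], delta_rot=[[0,0,0],[0,0,0],[0,0,0],[0,0,0],[0,0,0],[0,0,0],[0,0,0],[0,0,0],[0,0,0],[0,0,0],[0,0,0]], grip=[0.5,0.5,0.5,0.5,0.5,0.5,0.5,0.5,0.5,0.5,0.5])

```text
clock: 22.78
tool_pos: [0.4336, -0.2408, 0.3589]
eef_rot: [1.0, -0.0, 0.0, 0.001]
contact_force: [0.4, -0.7, -0.5]
opening: 0.748
finger_force: 0.0
```

```bash
python3 - <<'E'
from fit import *
import pickle
np.set_printoptions(precision=4,suppress=True)
im,c=shoot("wrist","w3"); pickle.dump(c,open("w3.pkl","wb")); print(r.get_state()["tool_pos"])
u,v=proj("wrist",[.4744,-.3595,.03],c).astype(int);print(u,v)
a=cv2.resize(im[max(v-55,0):v+55,u-60:u+60],(480,440))
s,_=shoot("side","side3"); b=s[120:210,400:500]; b=cv2.resize(b,(300,270),interpolation=cv2.INTER_CUBIC)
sc,_=shoot("scene","scene3"); d=cv2.resize(sc[130:220,400:490],(300,300),interpolation=cv2.INTER_CUBIC)
out=np.zeros((580,790,3),np.uint8); out[:440,:480]=a; out[:270,485:785]=b; out[275:575,485:785]=d
cv2.imwrite("pics/m3.png",out)
for n in("scene","side"):
    for t in("lens","coupling"):
        for o in r.look_for(n,t): print(n,t,np.array(o["point"]),round(o["confidence"],2))
E
```

```text
[ 0.4334 -0.241   0.358 ]
410 131
scene lens [0.5404 0.3112 0.0879] 0.95
scene coupling [0.4405 0.3081 0.0853] 0.56
side lens [0.5051 0.3249 0.0976] 0.55
side coupling [0.4205 0.3281 0.1066] 0.57
```

View pics/m3.png

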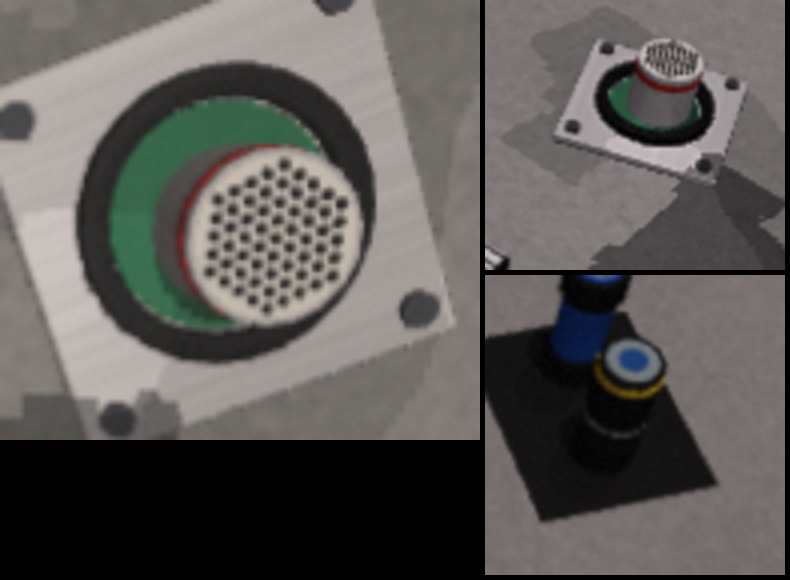

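The straightener stands upright inside the black ring (crop 275,235), and the lens and coupling are upright on the mat. Fetching the lens back.

Emit:
play_rows(translation=[[0.0072,-0.0468,0.0098],[0.0072,-0.0468,0.0098],[0.0072,-0.0468,0.0098],[0.0072,-0.0468,0.0098],[0.0072,-0.0468,0.0098],[0.0072,-0.0468,0.0098],[0.0072,-0.0468,0.0098],[0.0072,-0.0468,0.0098],[0.0072,-0.0468,0.0098],[0.0072,-0.0468,0.0098],[0.0071,-0.0468,0.0098],[0.0071,-0.0468,0.0098],[0,0,0],[0,0,0]], delta_rot=[[0,0,0],[0,0,0],[0,0,0],[0,0,0],[0,0,0],[0,0,0],[0,0,0],[0,0,0],[0,0,0],[0,0,0],[0,0,0],[0,0,0],[0,0,0],[0,0,0]], grip=[0.5,0.5,0.5,0.5,0.5,0.5,0.5,0.5,0.5,0.5,0.5,0.5,0.5,0.5])

```text
clock: 24.88
tool_pos: [0.5202, 0.3201, 0.2402]
eef_rot: [1.0, -0.0, -0.0, 0.001]
contact_force: [-0.4, -0.2, 0.3]
opening: 0.746
finger_force: 0.0
```

Emit:
play_rows(translation=[[-0.0007,0,0.03],[0,0,0.03],[0,0,0.025],[0,0,0.0115],[0,0,0],[0,0,0],[0,0,0],[0,0,0],[0,0,0],[0,0,0],[0,0,0]], delta_rot=[[0,0,0],[0,0,0],[0,0,0],[0,0,0],[0,0,0],[0,0,0],[0,0,0],[0,0,0],[0,0,0],[0,0,0],[0,0,0]], grip=[0.5,0.5,0.5,0.5,0.5,-0.3,-0.3,-0.3,-0.3,-0.3,-0.3])

```text
clock: 26.25
tool_pos: [0.5201, 0.3212, 0.1453]
eef_rot: [1.0, -0.0, 0.001, -0.0]
contact_force: [-0.2, -1.5, 5.8]
opening: 0.553
finger_force: 25.0
```

Emit:
play_rows(translation=[[0,0,-0.02],[0,0,-0.035],[0,0,-0.035],[-0.0056,0.0486,0],[-0.0056,0.0486,0],[-0.0056,0.0487,0],[-0.0056,0.0487,0],[-0.0056,0.0487,0],[-0.0056,0.0487,0],[0,0,0],[0,0,0],[0,0,0.03],[0,0,0.03],[0,0,0.025],[0,0,0.005],[0,0,0]], delta_rot=[[0,0,0],[0,0,0],[0,0,0],[0,0,0],[0,0,0],[0,0,0],[0,0,0],[0,0,0],[0,0,0],[0,0,0],[0,0,0],[0,0,0],[0,0,0],[0,0,0],[0,0,0],[0,0,0]], grip=[-0.3,-0.3,-0.3,-0.3,-0.3,-0.3,-0.3,-0.3,-0.3,-0.3,-0.3,-0.3,-0.3,-0.3,-0.3,-0.3])

```text
clock: 28.25
tool_pos: [0.4862, 0.0303, 0.1445]
eef_rot: [1.0, 0.001, 0.0, -0.0]
contact_force: [0.1, 0.0, -4.0]
opening: 0.56
finger_force: 25.0
```

Emit:
play_rows(translation=[[0,0.0022,0],[0,0,0.002],[0,0,0.001],[0,0,0.001],[0,0,0.0005],[0,0,0]], delta_rot=[[0,0,0],[0,0,0],[0,0,0],[0,0,0],[0,0,0],[0,0,0]], grip=[-0.3,-0.3,-0.3,-0.3,-0.3,-0.3])

```text
clock: 29.0
tool_pos: [0.4862, 0.0269, 0.1412]
eef_rot: [1.0, -0.0, 0.001, 0.0]
contact_force: [-1.5, -0.7, 11.7]
opening: 0.555
finger_force: 25.0
```

Emit:
play_rows(translation=[[0,0,0],[0,0,0],[0,0,0],[0,0,-0.02],[0,0,-0.04],[0,0,-0.04],[-0.0093,-0.0486,0],[-0.0093,-0.0486,0],[-0.0093,-0.0486,0],[-0.0093,-0.0486,0],[-0.0093,-0.0486,0],[-0.0093,-0.0486,0],[0,0,0],[0,0,0]], delta_rot=[[0,0,0],[0,0,0],[0,0,0],[0,0,0],[0,0,0],[0,0,0],[0,0,0],[0,0,0],[0,0,0],[0,0,0],[0,0,0],[0,0,0],[0,0,0],[0,0,0]], grip=[0.5,0.5,0.5,0.5,0.5,0.5,0.5,0.5,0.5,0.5,0.5,0.5,0.5,0.5])

```text
clock: 30.75
tool_pos: [0.43, 0.3177, 0.2395]
eef_rot: [1.0, -0.0, -0.0, 0.001]
contact_force: [0.2, -0.7, 0.1]
opening: 0.75
finger_force: 0.0
```

Emit:
play_rows(translation=[[0,-0.002,0.03],[0,0,0.03],[0,0,0.015],[0,0,0.0085],[0,0,0],[0,0,0],[0,0,0],[0,0,0],[0,0,0],[0,0,0],[0,0,0]], delta_rot=[[0,0,0],[0,0,0],[0,0,0],[0,0,0],[0,0,0],[0,0,0],[0,0,0],[0,0,0],[0,0,0],[0,0,0],[0,0,0]], grip=[0.5,0.5,0.5,0.5,0.5,-0.3,-0.3,-0.3,-0.3,-0.3,-0.3])

```text
clock: 32.12
tool_pos: [0.4305, 0.3209, 0.157]
eef_rot: [1.0, 0.0, 0.001, -0.0]
contact_force: [0.1, -0.1, 6.2]
opening: 0.556
finger_force: 25.0
```

Emit:
play_rows(translation=[[0,0,-0.03],[0,0,-0.04],[0,0,-0.04],[0,0,-0.04],[0.0071,0,0],[0.0071,0.047,0],[0.0071,0.047,0],[0.0071,0.047,0],[0.0071,0.047,0],[0.0071,0.047,0],[0.0071,0.047,0],[0.007,0.047,0],[0,0.047,0],[0,0,0],[0,0,0]], delta_rot=[[0,0,0],[0,0,0],[0,0,0],[0,0,0],[0,0,0],[0,0,0],[0,0,0],[0,0,0],[0,0,0],[0,0,0],[0,0,0],[0,0,0],[0,0,0],[0,0,0],[0,0,0]], grip=[-0.3,-0.3,-0.3,-0.3,-0.3,-0.3,-0.3,-0.3,-0.3,-0.3,-0.3,-0.3,-0.3,-0.3,-0.3])

```text
clock: 34.0
tool_pos: [0.4863, -0.055, 0.3052]
eef_rot: [1.0, 0.0, -0.001, -0.0]
contact_force: [-0.4, 1.4, -1.9]
opening: 0.561
finger_force: 25.0
```

Emit:
play_rows(translation=[[0,0.001,0.04],[0,0,0.04],[0,0,0.035],[0,0,0.025],[0,0,0.006],[0,0,0.002],[0,0,0.001],[0,0,0.001],[0,0,0.001],[0,0,0]], delta_rot=[[0,0,0],[0,0,0],[0,0,0],[0,0,0],[0,0,0],[0,0,0],[0,0,0],[0,0,0],[0,0,0],[0,0,0]], grip=[-0.3,-0.3,-0.3,-0.3,-0.3,-0.3,-0.3,-0.3,-0.3,-0.3])

```text
clock: 35.25
tool_pos: [0.4868, -0.0565, 0.1555]
eef_rot: [1.0, -0.0, 0.0, 0.0]
contact_force: [0.8, 0.2, -1.2]
opening: 0.558
finger_force: 25.0
```

Emit:
play_rows(translation=[[0,0,0.001],[0,0,0.001],[0,0,0],[0,0,0]], delta_rot=[[0,0,0],[0,0,0],[0,0,0],[0,0,0]], grip=[-0.3,-0.3,-0.3,-0.3])

```text
clock: 35.75
tool_pos: [0.4868, -0.0564, 0.1533]
eef_rot: [1.0, 0.0, -0.0, 0.0]
contact_force: [-0.7, 0.4, -1.4]
opening: 0.558
finger_force: 25.0
```

Emit:
play_rows(translation=[[0,0,0.001],[0,0,0.0005],[0,0,0]], delta_rot=[[0,0,0],[0,0,0],[0,0,0]], grip=[-0.3,-0.3,-0.3])

```text
clock: 36.12
tool_pos: [0.4869, -0.0563, 0.1529]
eef_rot: [1.0, 0.0, 0.001, 0.0]
contact_force: [-1.9, 0.6, 11.2]
opening: 0.56
finger_force: 25.0
```

Contact. Release, rise and inspect.

Emit:
play_rows(translation=[[0,0,0],[0,0,0],[0,0,0],[0,0,-0.02],[0,0,-0.04],[0,0,-0.05],[0,-0.01,-0.05],[0,-0.01,-0.05],[0,-0.01,-0.05],[0,0,0],[0,0,0]], delta_rot=[[0,0,0],[0,0,0],[0,0,0],[0,0,0],[0,0,0],[0,0,0],[0,0,0],[0,0,0],[0,0,0],[0,0,0],[0,0,0]], grip=[0.36,0.36,0.36,0.36,0.36,0.36,0.36,0.36,0.36,0.36,0.36])

```text
clock: 37.5
tool_pos: [0.4862, -0.0268, 0.4111]
eef_rot: [1.0, -0.0, -0.001, 0.0]
contact_force: [-0.1, 0.0, 0.4]
opening: 0.679
finger_force: 0.0
```

```bash
python3 - <<'E'
from fit import *
im,c=shoot("wrist","w4"); s=r.get_state(); print(s["tool_pos"],s["contact_force"])
u,v=proj("wrist",[.49,-.014,.03],c).astype(int);print(u,v)
y0,x0=max(v-70,0),u-80; a=cv2.resize(im[y0:y0+130,x0:x0+160],None,fx=3,fy=3,interpolation=cv2.INTER_CUBIC)
for p in ((.486,.028),(.4867,-.0561)): draw(a,"wrist",c,[*p,.0],.036,(255,0,255),3,np.array([x0,y0]))
sd,_=shoot("side","side4"); b=cv2.resize(sd[160:260,280:400],(310,258),interpolation=cv2.INTER_CUBIC)
sc,_=shoot("scene","scene4"); d=cv2.resize(sc[140:240,160:360],(790,395)[:2])[:,:]
d=cv2.resize(sc[140:230,140:360],(540,200),interpolation=cv2.INTER_CUBIC)
out=np.zeros((595,800,3),np.uint8); out[:390,:480]=a; out[:258,485:795]=b; out[392:592,:540]=d
cv2.imwrite("pics/m4.png",out)
E
```

```text
[ 0.48596229 -0.02695212  0.41048867] [ 0.3932893   0.30295821 -0.99871914]
307 153
```

View pics/m4.png

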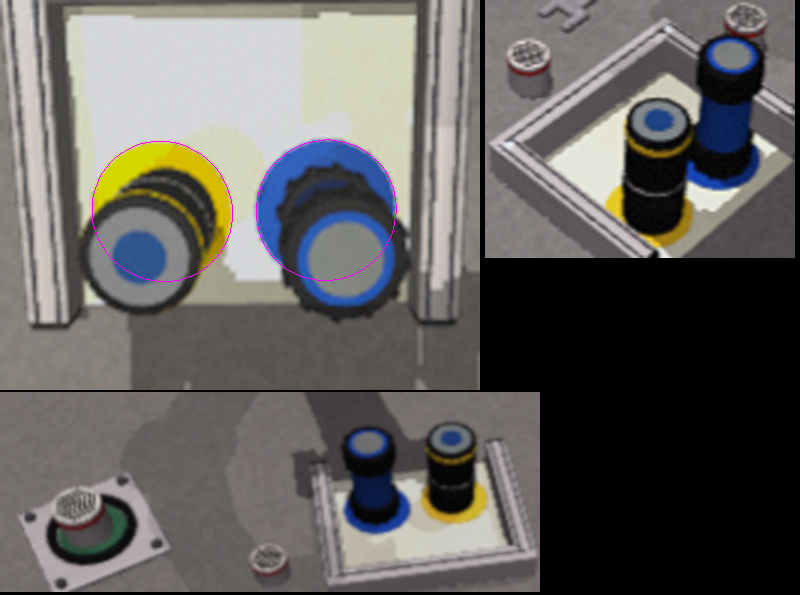

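The pictures show the lens on the yellow disc and the coupling on the blue one, both upright with a disc margin all round. The straightener is inside the ring (scene crop 78,520). Handing in.

```bash
python3 -c "
from plant import r
print(r.finish_job())"
```

```text
the job is handed in; nothing more can be done
None
```

I handed the job in at about 38 s on the robot's clock: the straightener stands inside the flange's ring, and after that the lens went back on the yellow disc and the coupling on the blue disc, all upright and centred to about 2 mm in the last pictures.

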